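# Mist the airbox seat, then offer up the new air filter

### The job

Press the white nozzle cap of the clamped spray can fully down to mist the airbox seat and let it spring back up. Then pick up the clean cream air filter (not the dirty one), carry it over the wooden fence without touching the fence or going round it, and hold it level over the open black airbox, centred and in line with the opening, about a centimetre above the rim and never touching it. Finish while still holding it there, do not set it down, and leave everything else on the bench where it stands.

Things in the scene. Friction and masses are not known exactly. Their poses are not given: they have to be found in the camera images.
- new_filter_centre (a point): Clean air filter, loose, the one to use: cream pleated pack 110 x 50 mm, 32 mm tall, standing on a red gasket frame 130 x 70 mm, 8 mm thick; 40 mm tall in all, about 0.12 kg. The point is its centre, 20 mm above its underside. x along its length, y across its width, z up. It lies flat, frame down, on the bench; grip the pleated pack across its 50 mm width, above the frame. Turned half round it is the same.
- old_filter_centre (a point): Dirty air filter, loose, to be left alone: same shape, sizes and axes as the clean one but with dark grey-brown pleats; the point is its centre, 20 mm above its underside. It lies beside the clean one; which of the two lies nearer the robot varies.
- airbox: Open black airbox, fixed: 146 (x) x 86 (y) x 60 mm tall outside, walls 5 mm, open at the top, with a grey ledge 50 mm up that carries the gasket. A round rubber intake stub of 40 mm diameter sticks out 45 mm on its +x side, below the rim. Origin: centre of its underside; x along its length. Half a turn makes no difference to how the filter fits.
- airbox_seat (a point): Centre of the airbox opening at the height of its rim (60 mm above the bench); same axes as the airbox.
- nozzle (a joint): Travel of the white nozzle cap (m): 0 up at rest, 0.008 fully down. A spring pushes it up: about 2 N to start, 5.4 N at the bottom.
- nozzle_top (a point): Centre of the top face of the white nozzle cap (28 mm diameter, 16 mm tall); at rest its top is 175 mm above the bench. It goes straight down and sits on a blue spray can with a yellow band (52 mm diameter, 150 mm tall) clamped upright on an 85 mm square steel base, fixed to the bench on the airbox's +y side.
- fence: Straight wooden bench fence, fixed, standing between the filters and the airbox: 420 (x) x 36 (y) x 90 mm tall. Origin: centre of its underside; x along its length.
- mug: Steel mug, 72 mm diameter, 85 mm tall, loose, handle on its +y side; leave alone. Origin: centre of underside.
- white_bottle: White plastic bottle, 52 mm diameter, 120 mm tall, loose; leave alone. Origin: centre of underside.
- red_bottle: Red plastic bottle, 60 mm diameter, 150 mm tall, loose; leave alone. Origin: centre of underside.
- carton: Small cardboard carton, 50 x 90 x 40 mm, loose; leave alone. Origin: centre of underside.
- screwdriver_grip (a point): Handle of a screwdriver, 200 mm long, lying loose to the robot's right; leave alone.
- brush_grip (a point): Handle of a brush lying loose to the robot's left; leave alone.
Not all that is in view belongs to the job. Leave any purple or turquoise look-alike of the part that bears nozzle alone. What is shaped like the part that bears new_filter_centre but purple is not meant.

How it is judged (in metres and radians):
On the way, in this order (a step that is already met when the one before it is completed fails the run):
1. the nozzle cap is pressed down (at least 5 of its 8 mm) while the clean filter still lies where it was (value of joint nozzle above 0.005 m and distance of new_filter_centre from where it was at the start of the episode below 0.02 m), for 0.1 s.
2. the nozzle cap has sprung back up (value of joint nozzle below 0.0015 m), for 0.1 s.
3. the clean filter is lifted above the height of the fence (height (world z) of new_filter_centre above 0.11 m), for 0.1 s.
At the end, for the whole second after the job is handed in: Clean filter held still by the gripper over the airbox: within 10 mm of the opening's centre, 0.12 rad of its length, tilt under 0.10 rad, underside 3 to 22 mm above the rim, not touching the airbox; nozzle cap up; no bystander moved over 30 mm (horizontal distance between new_filter_centre and airbox_seat below 0.01 m and angle between the x axis of new_filter_centre and the x axis of airbox_seat, either way round below 0.12 rad and angle between new_filter_centre's own z axis and vertical below 0.1 rad and z of new_filter_centre in the frame of airbox_seat between 0.023 and 0.042 m and contact force between new_filter and the fingers above 1 N and contact force between new_filter and airbox below 0.1 N and value of joint nozzle below 0.0015 m and distance of each of old_filter_centre, mug, white_bottle, red_bottle, carton, screwdriver_grip, brush_grip from where it was at the start of the episode below 0.03 m and linear speed of new_filter below 0.02 m/s); the arm keeps its last pose, push and grip.
It fails at once if the clean filter touches the airbox (over 1 N) (contact force between new_filter and airbox above 1 N).
It fails at once if the clean filter touches the fence (over 1 N) (contact force between new_filter and fence above 1 N).
It fails at once if the clean filter crosses the fence's line below its top (round its end) (y of new_filter_centre in the frame of fence between -0.02 and 0.02 m and height (world z) of new_filter_centre below 0.105 m).
It fails at once if the dirty filter or another loose bystander is moved more than 30 mm (distance of any of old_filter_centre, mug, white_bottle, red_bottle, carton, screwdriver_grip, brush_grip from where it was at the start of the episode above 0.03 m).
It also fails if it takes over 45 s, if anything falls off the work surface, if the arm or the gripper's body presses on something with over 40 N, if the wrist force passes 120 N, or if a joint passes its speed limit or range.

### The arm

A 6-joint arm with a two-finger parallel gripper is mounted at the origin on the work surface. World frame = base frame: x ahead of the robot, y to its left, z up, the work surface at z = 0. Lengths are in mm, angles in rad, forces in N, time in s.
With the tool pointing down it reaches from about 275 to 1000 mm from the base axis. Payload 8.4 kg.
Tool frame: the origin (TCP) lies on the centre line of the jaws, within the pads' length; the fingertips stand r.tip_reach ahead of it and the grasp point (between the pads) lies 11 mm behind it (r.tip_reach is the distance from the TCP to the fingertips, in mm); z points along the fingers, y is the line along which they close (so a half turn about z gives the same grasp; the last joint's range is limited). The gripper opens to 85 mm and grips with 20 to 120 N. Pads are 22 mm wide; open, the fingers measure 114 mm over their backs; the gripper's body (76 mm by 85 mm) begins 54 mm behind the grasp point. The pads swing forward as they close: fully open they stand 13 mm farther back than shut.
Start: joints at [1.266, 0.353, 1.633, -0, 1.155, -0.002], TCP at [186.37, 596.569, 239.281] pointing down, gripper open.
Joint ranges: [-2.63, 2.63], [-0.92, 2.1], [0.06, 2.66], [-1.3, 4.44], [0, 2.69], [-3.02, 3.02]. Speed limits (rad/s): [2.22, 2.22, 2.79, 3.14, 3.14, 3.14].

### API

Orientations are given as [roll, pitch, yaw] about the fixed x, y, z axes, in that order (R = Rz(yaw) Ry(pitch) Rx(roll)).
In Python, from rig import r gives the robot as it stands.
- The arm moves only by the tool carry_out, never from a script. Its argument "targets" is a list of rows, each an object with "dp": the shift along the tool's x, y, z in mm, a list of three; "yaw": the turn about the tool's z in degrees. A call has 1 to 12 rows; each row is the pose to reach, as a shift and turn from the pose commanded when the call began, along the tool's axes at that moment; what a row does not reach only later rows make up. A row lasts 1/8 s, in which the tool goes at most 62.5 mm and 10.7 degrees, less where a joint would pass 70% of its speed; a pose out of reach is approached as far as the arm can. A call with a gripper value outside its range is refused whole. "fingers" is the opening, from -1 (shut) to 1 (fully open), so that 0 is half open, set as the call begins (left out, the last holds). The fingers move at their own pace and stop on an object; "grip_force" is the grip in N (left out, the last holds). Time passes only in rows, so rows that repeat a pose let the fingers close. It gives the time, the measured TCP pose, the force, the opening and the grip force at its end, in the units of the state.
- r.sense(): the state, without advancing time (a new reading comes with each control period).
- r.grab_frame(name): name is "side" or "top" or "wrist"; returns the picture (384x512x3 uint8, red, green, blue); there is no depth.
- r.get_calibration(name): a dict with "fx", "fy", "cx", "cy" (pixels), "rvec" (rotation vector, rad) and "tvec" (3), from world to camera coordinates, as OpenCV has them. Camera axes: x right, y down, z forward; pixel columns grow to the right and rows downward; lengths in mm; the calibration is good to about 2 mm. A picture is of the moment at which its call begins: read the wrist's pose just before it. get_calibration takes no time and is no camera call; for the wrist camera it gives the pose at the moment of the call.
- r.sign_off(): hands the job in; it is judged then, once.
The state is a dict: "clock": time; "qpos": joint angles; "qvel": joint speeds; "joint_efforts": joint torques, N m; "eef_pos": TCP position; "tcp_rot": TCP orientation; "contact_force": force on the tool from outside, world axes, zero at the start; "wrist_torque": the same for the moment, N m; "opening": opening from 0.0 (shut) to 1.0 (fully open); "grasp_force": force on a finger pad.
Only numpy, scipy, OpenCV 4.12 (cv2) and the standard library are available. Lean on these libraries where they do the work, as an engineer would, in place of code of your own. Each camera call takes 0.05 s, during which the arm holds its last target. There are 200 camera calls.

## Working session

There is one attempt and no reset: what is moved stays moved. The work goes in short steps, Python scripts to look and compute and a tool call to move; the robot and the scene stay as the last step left them, time stands still between calls to the robot, and variables do not carry over. Pictures are saved under pics/ and viewed, at most 10 in all, crops included, and the job is handed in when it is done.

Besides the shell and the picture viewer there is one more tool, called after "Request:" by a JSON object that holds its "method" and its "body". carry_out: Moves the arm, as the interface text tells. Its arguments: {"type":"object","properties":{"targets":{"type":"array","items":{"type":"object","properties":{"dp":{"type":"array","items":{"type":"number"}},"yaw":{"type":"number"}}}},"fingers":{"type":"number"},"grip_force":{"type":"number"}},"required":["targets"]}

```bash
mkdir -p pics; python3 - <<'E'
from rig import r
import cv2
s=r.sense();print(s, r.tip_reach)
for n in("top","side"):
    im=r.grab_frame(n);cv2.imwrite(f"pics/{n}0.png",im[:,:,::-1]);c=r.get_calibration(n);print(n,c)
E
```

```text
{'clock': 0.0, 'qpos': array([ 1.26563180e+00,  3.53656399e-01,  1.63412823e+00, -1.93084254e-05,
        1.15520775e+00, -2.39363782e-03]), 'qvel': array([ 0.00065513,  0.00108564,  0.00227998,  0.00122948,  0.00035972,
       -0.00162719]), 'joint_efforts': array([-2.86192881e-04, -6.05232525e+01, -3.42061615e+01,  3.63801637e-04,
        9.15698474e-03, -3.57851980e-05]), 'eef_pos': array([186.2161132 , 596.12746158, 238.55905266]), 'tcp_rot': array([-3.14019290e+00,  1.43034773e-05,  2.83882958e+00]), 'contact_force': array([-0.14637665, -0.84326865, -0.08406498]), 'wrist_torque': array([ 0.00600637, -0.00820994, -0.04556032]), 'grasp_force': 0.0, 'opening': 0.9961317881301671} 8.0
top {'fx': 433.293161474022, 'fy': 433.293161474022, 'cx': 253.78434447071774, 'cy': 190.18316441809017, 'rvec': array([ 2.14090115, -2.16291213,  0.13087055]), 'tvec': array([  57.64380191,  545.79239297, 1316.17026357])}
side {'fx': 351.4124072482059, 'fy': 351.4124072482059, 'cx': 255.48773750233795, 'cy': 189.7054384202255, 'rvec': array([ 2.16644346, -0.17196992,  0.11872509]), 'tvec': array([-501.5982141 ,  149.35780112, 1244.16102723])}
```

View pics/top0.png

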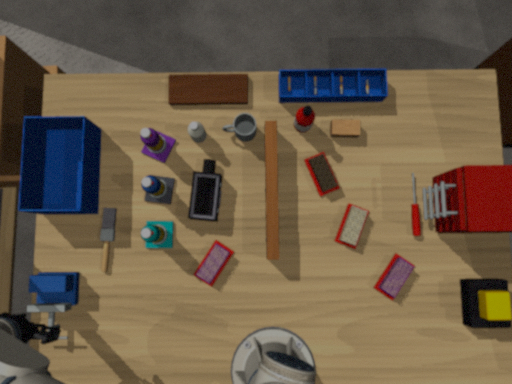

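View pics/side0.png

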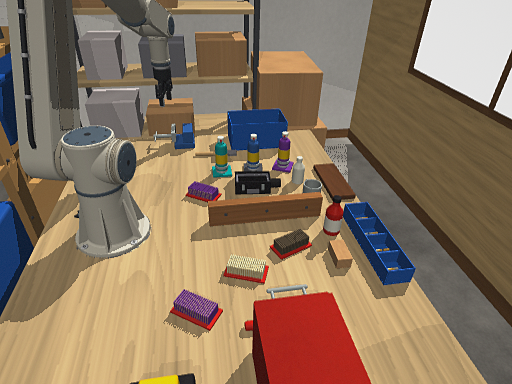

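The top view shows the blue can at (155,187) between the purple and turquoise decoys, and the airbox at (205,195) with its stub pointing up. The fence is at column 271, the cream filter at (352,226) and the dirty one at (322,174).

```bash
cat > h.py <<'E'
import numpy as np, cv2
from rig import r
def cam(n):
    c=r.get_calibration(n);K=np.array([[c['fx'],0,c['cx']],[0,c['fy'],c['cy']],[0,0,1.]])
    return K,cv2.Rodrigues(np.array(c['rvec']))[0],np.array(c['tvec'])
def ray(C,uv,z):
    K,R,t=C;uv=np.atleast_2d(uv).astype(float)
    d=np.c_[uv,np.ones(len(uv))]@np.linalg.inv(K).T@R;o=-R.T@t
    return o+d*((z-o[2])/d[:,2])[:,None]
def biggest(m):
    cs,_=cv2.findContours(m.astype(np.uint8),cv2.RETR_EXTERNAL,cv2.CHAIN_APPROX_NONE)
    return max(cs,key=cv2.contourArea)[:,0,:]
def rect(C,cnt,z):
    p=ray(C,cnt,z)[:,:2].astype(np.float32)
    (c,s,a)=cv2.minAreaRect(p)
    if s[0]<s[1]: s=s[::-1];a+=90
    return np.round(c,1),np.round(s,1),round((a+90)%180-90,1)
E
python3 - <<'E'
from h import *
C=cam("top");im=cv2.imread("pics/top0.png");hsv=cv2.cvtColor(im,cv2.COLOR_BGR2HSV)
H,S,V=[hsv[:,:,i].astype(int) for i in range(3)]
def roi(m,x0,x1,y0,y1):
    o=np.zeros_like(m);o[y0:y1,x0:x1]=m[y0:y1,x0:x1];return o
red=((H<8)|(H>172))&(S>130)&(V>60)
print("new",rect(C,biggest(roi(red,325,380,195,255)),8))
print("old",rect(C,biggest(roi(red,298,345,145,200)),8))
dark=V<70
ab=roi(dark,185,226,170,224);print("airbox body",rect(C,biggest(ab),60))
f=roi((H<16)&(S>120),260,282,115,265);print("fence",rect(C,biggest(f),90))
# nozzle candidates
w=roi((S<70)&(V>110),135,162,170,200);cnt=biggest(w);print("noz px",cnt.mean(0),len(cnt))
p=ray(C,cnt,175);print(cv2.minEnclosingCircle(p[:,:2].astype(np.float32)))
print("cam",-C[1].T@C[2])
big=np.hstack([cv2.resize(im[150:230,130:230],None,fx=4,fy=4,interpolation=cv2.INTER_CUBIC),cv2.resize(im[150:230,300:390],None,fx=4,fy=4,interpolation=cv2.INTER_CUBIC)])
cv2.imwrite("pics/c1.png",big)
E
```

```text
new (array([ 432.8, -229.7]), array([138.5,  61.1]), 2.0)
old (array([ 601.3, -163.6]), array([129.4,  68.7]), 21.2)
airbox body (array([531.1, 200.6]), array([156.9,  92.9]), -6.0)
fence (array([ 5.436e+02, -3.000e-01]), array([416.7,  40.6]), -0.0)
noz px [145.29032258 181.19354839] 31
((558.6036376953125, 358.2217712402344), 17.5311279296875)
cam [ 373.43696325   43.76858118 1375.55278074]
```

View pics/c1.png

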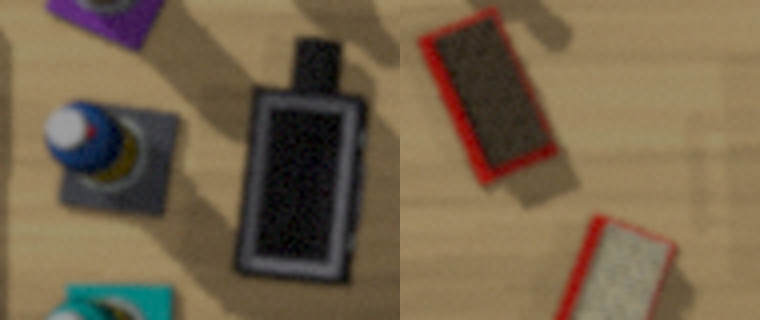

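The crop shows the white cap at about (147,182) full-frame, the airbox with its grey ledge tilted about -6°, and the cream filter tilted about -20°. I'll tighten these estimates.

```bash
python3 - <<'E'
from h import *
C=cam("top");im=cv2.imread("pics/top0.png");hsv=cv2.cvtColor(im,cv2.COLOR_BGR2HSV)
H,S,V=[hsv[:,:,i].astype(int) for i in range(3)]
def roi(m,x0,x1,y0,y1):
    o=np.zeros_like(m);o[y0:y1,x0:x1]=m[y0:y1,x0:x1];return o
red=((H<8)|(H>172))&(S>130)&(V>60)
pts=np.argwhere(roi(red,328,378,198,252))[:,::-1]
print("new",rect(C,pts,8))
led=roi((V>50)&(V<140)&(S<70),188,223,168,222); print("ledge",rect(C,biggest(led),50))
w=roi((S<70)&(V>120),138,156,172,192);cnt=biggest(w);print("noz",cnt.min(0),cnt.max(0))
c=cv2.minAreaRect(cnt.astype(np.float32));print(c, ray(C,cnt.mean(0),175))
# side
Cs=cam("side");ims=cv2.imread("pics/side0.png");
cv2.imwrite("pics/c2.png",np.hstack([cv2.resize(ims[125:185,205:305],None,fx=4,fy=4,interpolation=cv2.INTER_CUBIC),cv2.resize(ims[245:290,215:275],None,fx=5,fy=5.3333,interpolation=cv2.INTER_CUBIC)]))
K,R,t=Cs
for P in [(557,354,175),(557,354,159)]:
    print(cv2.projectPoints(np.array([P],float),cv2.Rodrigues(R)[0],t,K,None)[0].ravel())
E
```

```text
new (array([ 433.9, -253. ]), array([127.7,  69. ]), -23.1)
ledge (array([528.3, 205.2]), array([137.7,  79.8]), -5.8)
noz [141 175] [150 186]
((145.50001525878906, 181.00001525878906), (9.399999618530273, 9.600000381469727), 53.13010025024414) [[558.57721662 354.57608466 175.        ]]
[253.47628555 134.80686946]
[253.41354014 138.17341993]
```

View pics/c2.png

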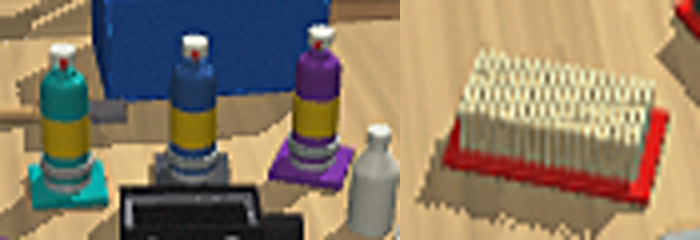

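The side crop shows the blue can's cap at about (254,135.5), which agrees with the top-view estimate of (558,354,175). The cream filter is upright on its frame. Moving above the nozzle with the gripper shut.

Request:
{"method": "carry_out", "body": {"targets": [{"dp":[-43,-12,0],"yaw":0},{"dp":[-86,-24,0],"yaw":0},{"dp":[-128,-36,0],"yaw":0},{"dp":[-171,-48,0],"yaw":0},{"dp":[-214,-60,0],"yaw":0},{"dp":[-256,-72,0],"yaw":0},{"dp":[-299,-85,0],"yaw":0},{"dp":[-342,-97,0],"yaw":0},{"dp":[-385,-109,0],"yaw":0},{"dp":[-427,-121,0],"yaw":0},{"dp":[-427,-121,0],"yaw":0},{"dp":[-427,-121,0],"yaw":0}], "fingers": -1}}

```text
clock: 1.6
eef_pos: [557.3, 353.7, 238.8]
tcp_rot: [-3.141, -0.001, 2.838]
contact_force: [-0.7, -0.5, 0.0]
opening: -0.001
grasp_force: 0.0
```

```bash
python3 - <<'E'
from h import *
C=cam("wrist");im=r.grab_frame("wrist")[:,:,::-1];cv2.imwrite("pics/w1.png",im)
print(r.sense()['eef_pos'],C[1],-C[1].T@C[2],C[0])
K,R,t=C
print(cv2.projectPoints(np.array([(558,354,175),(528,205,60)],float),cv2.Rodrigues(R)[0],t,K,None)[0])
E
```

```text
[556.97196033 354.13772942 238.92632574] [[ 2.98399285e-01  9.54441091e-01 -2.66806458e-04]
 [ 9.20929507e-01 -2.87848678e-01  2.62739382e-01]
 [ 2.50692462e-01 -7.86469536e-02 -9.64866802e-01]] [494.33771019 372.64483157 373.86326208] [[329.86876884   0.         256.30960225]
 [  0.         329.86876884 192.18261269]
 [  0.           0.           1.        ]]
[[[258.28665716 210.69500589]]

 [[103.93248846 188.92184512]]]
```

View pics/w1.png

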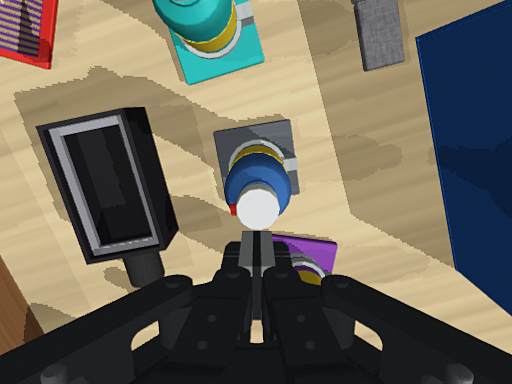

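The wrist view has the cap at (258,209), right where predicted. Pressing.

Request:
{"method": "carry_out", "body": {"targets": [{"dp":[0,0,25],"yaw":0},{"dp":[0,0,45],"yaw":0},{"dp":[0,0,54],"yaw":0},{"dp":[0,0,59],"yaw":0},{"dp":[0,0,62],"yaw":0},{"dp":[0,0,64],"yaw":0},{"dp":[0,0,64],"yaw":0},{"dp":[0,0,64],"yaw":0},{"dp":[0,0,64],"yaw":0}]}}

```text
clock: 2.78
eef_pos: [558.0, 354.0, 175.6]
tcp_rot: [3.141, 0.0, 2.839]
contact_force: [-3.5, 2.4, 5.0]
opening: -0.002
grasp_force: 2.5
```

Request:
{"method": "carry_out", "body": {"targets": [{"dp":[0,0,1],"yaw":0},{"dp":[0,0,1],"yaw":0},{"dp":[0,0,1.5],"yaw":0},{"dp":[0,0,1.5],"yaw":0},{"dp":[0,0,1.5],"yaw":0}]}}

```text
clock: 3.4
eef_pos: [558.0, 354.0, 175.0]
tcp_rot: [3.141, 0.0, 2.839]
contact_force: [-6.0, 1.1, 12.5]
opening: -0.002
grasp_force: 6.2
```

Request:
{"method": "carry_out", "body": {"targets": [{"dp":[0,0,-10],"yaw":0},{"dp":[0,0,-20],"yaw":0},{"dp":[0,0,-50],"yaw":0},{"dp":[0,0,-86],"yaw":0},{"dp":[-20,-37,-86],"yaw":0},{"dp":[-40,-75,-86],"yaw":0},{"dp":[-60,-112,-86],"yaw":0},{"dp":[-79,-147,-86],"yaw":0},{"dp":[-79,-147,-86],"yaw":0},{"dp":[-79,-147,-86],"yaw":0},{"dp":[-79,-147,-86],"yaw":0}], "fingers": 1}}

```text
clock: 4.78
eef_pos: [589.3, 190.8, 259.8]
tcp_rot: [3.141, -0.0, 2.84]
contact_force: [-0.1, 0.5, -0.1]
opening: 1.002
grasp_force: 0.0
```

```bash
python3 - <<'E'
from h import *
C=cam("wrist");im=r.grab_frame("wrist")[:,:,::-1].copy();cv2.imwrite("pics/w2.png",im)
np.savez("pics/w2.npz",K=C[0],R=C[1],t=C[2])
print(r.sense()['eef_pos'],r.sense()['contact_force'])
# nozzle up check is visual
E
```

```text
[589.29537915 190.84806998 259.76587914] [ 0.05362796 -0.68207447 -0.52187354]
```

View pics/w2.png

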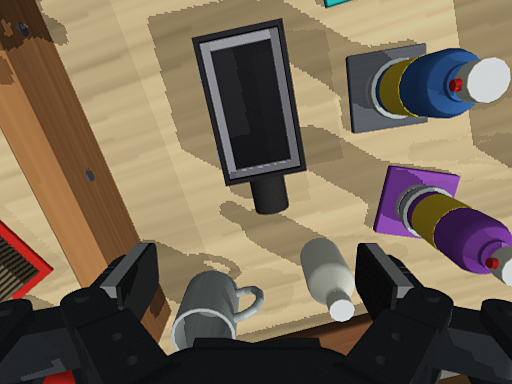

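The airbox rim corners are at about (193,38), (281,19), (306,172) and (226,187). Nothing is disturbed and the cap is up again.

```bash
python3 - <<'E'
from h import *
d=np.load("pics/w2.npz");C=(d['K'],d['R'],d['t']);im=cv2.imread("pics/w2.png")
g=cv2.cvtColor(im,cv2.COLOR_BGR2GRAY)
c=np.array([(193,38),(281,19),(306,172),(226,187)],np.float32).reshape(-1,1,2)
c=cv2.cornerSubPix(g,c,(4,4),(-1,-1),(3,30,.01))[:,0];print(c)
p=ray(C,c,60)[:,:2];print(p,p.mean(0));print(rect(C,c,60))
for i,j in((0,3),(1,2),(0,1),(3,2)): v=p[i]-p[j];print(np.hypot(*v),np.degrees(np.arctan2(v[1],v[0])))
hsv=cv2.cvtColor(im,cv2.COLOR_BGR2HSV);m=(hsv[:,:,2]>80)&(hsv[:,:,1]<60);m[:, :195]=0;m[:,303:]=0;m[:20]=0;m[185:]=0
print("ledge",rect(C,biggest(m),50))
E
```

```text
[[190.81429   37.6001  ]
 [281.5162    17.420422]
 [306.34937  170.01958 ]
 [225.4788   185.62901 ]]
[[452.79029123 168.60738461]
 [461.52756802 254.11641211]
 [606.33847141 238.96553633]
 [597.27239471 153.85138823]] [529.48218134 203.88518032]
(array([529.6, 204. ]), array([145.6,  86. ]), -5.8)
145.23366571197323 174.1685854611559
145.60132821867768 174.02714579423636
85.95425405216287 -95.83421074194224
85.59563045730185 -96.08003124209324
ledge (array([529.5, 203.7]), array([136.5,  76.2]), -6.0)
```

Request:
{"method": "carry_out", "body": {"targets": [{"dp":[-4,-48,2],"yaw":0.6},{"dp":[-9,-95,4],"yaw":1.2},{"dp":[-13,-143,6],"yaw":1.7},{"dp":[-18,-190,8],"yaw":2.3},{"dp":[-22,-238,10],"yaw":2.9},{"dp":[-26,-285,12],"yaw":3.5},{"dp":[-31,-333,14],"yaw":4.0},{"dp":[-35,-380,16],"yaw":4.6},{"dp":[-40,-428,18],"yaw":5.2},{"dp":[-44,-476,20],"yaw":5.8},{"dp":[-44,-476,20],"yaw":5.8},{"dp":[-44,-476,20],"yaw":5.8}]}}

```text
clock: 6.32
eef_pos: [489.8, -276.8, 239.7]
tcp_rot: [3.141, -0.0, 2.738]
contact_force: [-0.8, -0.5, 0.2]
opening: 0.997
grasp_force: 0.0
```

```bash
python3 - <<'E'
from h import *
C=cam("wrist");im=r.grab_frame("wrist")[:,:,::-1].copy();cv2.imwrite("pics/w3.png",im)
np.savez("pics/w3.npz",K=C[0],R=C[1],t=C[2])
s=r.sense();print(s['eef_pos'],s['tcp_rot'],s['qpos'])
hsv=cv2.cvtColor(im,cv2.COLOR_BGR2HSV);H,S,V=[hsv[:,:,i].astype(int) for i in range(3)]
red=((H<8)|(H>172))&(S>130)&(V>60)
n,l,st,ce=cv2.connectedComponentsWithStats(red.astype(np.uint8))
for i in range(1,n):
    if st[i,4]>300: print(st[i],rect(C,np.argwhere(l==i)[:,::-1],8))
E
```

```text
[ 489.87246113 -276.437497    239.74717057] [ 3.14117860e+00 -2.25777752e-04  2.73854570e+00] [-5.16655872e-01  2.56023303e-01  1.76824609e+00  4.29104834e-04
  1.11759456e+00 -1.68459313e+00]
[  42    0   76   85 1554] (array([ 298. , -392.3]), array([81.8, 71. ]), -35.2)
[ 221   44   68  125 2122] (array([ 435.7, -254.7]), array([129. ,  69.3]), -21.7)
[  69  151   62   85 2073] (array([ 453.6, -456.9]), array([103.4,  28.8]), 0.5)
[ 324  155  115  100 1610] (array([ 602. , -165.3]), array([129.5,  69.1]), 22.1)
[  1 191  43  48 775] (array([ 438.9, -551.9]), array([54.1, 29.4]), -1.4)
[  32  239   48   59 1005] (array([ 513.5, -556.8]), array([74.8, 29.3]), -0.0)
[  0 261  48  49 905] (array([ 520.3, -607.5]), array([71.5, 26.2]), -0.0)
```

View pics/w3.png

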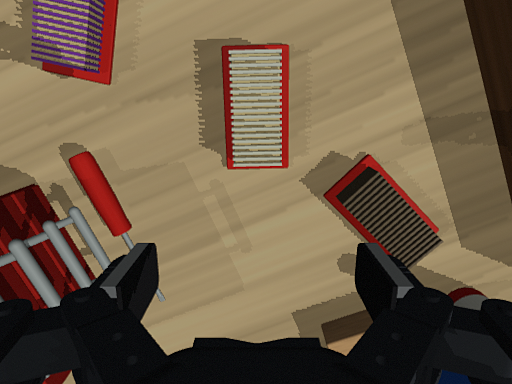

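The wrist view has the cream filter at (255,106) and the dirty one at (383,210). The gripper is aligned, so I'll descend and grip.

Request:
{"method": "carry_out", "body": {"targets": [{"dp":[30,0,30],"yaw":-0.7},{"dp":[58.4,-0.5,70],"yaw":-1.4},{"dp":[58.4,-0.5,110],"yaw":-1.4},{"dp":[58.4,-0.5,145],"yaw":-1.4},{"dp":[58.4,-0.5,175],"yaw":-1.4},{"dp":[58.4,-0.5,195],"yaw":-1.4},{"dp":[58.4,-0.5,208],"yaw":-1.4},{"dp":[58.4,-0.5,216],"yaw":-1.4},{"dp":[58.4,-0.5,220.5],"yaw":-1.4},{"dp":[58.4,-0.5,220.5],"yaw":-1.4},{"dp":[58.4,-0.5,220.5],"yaw":-1.4}]}}

```text
clock: 7.75
eef_pos: [435.9, -255.3, 19.8]
tcp_rot: [-3.141, 0.001, 2.762]
contact_force: [0.1, -0.5, -0.1]
opening: 1.001
grasp_force: 0.0
```

Request:
{"method": "carry_out", "body": {"targets": [{"dp":[0,0,0],"yaw":0},{"dp":[0,0,0],"yaw":0},{"dp":[0,0,0],"yaw":0},{"dp":[0,0,0],"yaw":0},{"dp":[0,0,0],"yaw":0},{"dp":[0,0,0],"yaw":0},{"dp":[0,0,0],"yaw":0},{"dp":[0,0,0],"yaw":0}], "fingers": -1, "grip_force": 40}}

```text
clock: 8.75
eef_pos: [435.7, -255.2, 19.6]
tcp_rot: [-3.141, 0.0, 2.762]
contact_force: [-1.4, -0.1, 5.5]
opening: 0.579
grasp_force: 41.9
```

Request:
{"method": "carry_out", "body": {"targets": [{"dp":[0,0,-3],"yaw":0},{"dp":[0,0,-10],"yaw":0},{"dp":[0,0,-25],"yaw":0},{"dp":[0,0,-45],"yaw":0},{"dp":[0,0,-65],"yaw":0},{"dp":[0,0,-85],"yaw":0},{"dp":[0,0,-105],"yaw":0},{"dp":[0,0,-125],"yaw":0},{"dp":[0,0,-140],"yaw":0},{"dp":[0,0,-140],"yaw":0},{"dp":[0,0,-140],"yaw":0}]}}

```text
clock: 10.12
eef_pos: [435.3, -254.9, 158.9]
tcp_rot: [3.141, -0.001, 2.762]
contact_force: [-0.2, -0.1, -1.1]
opening: 0.578
grasp_force: 41.6
```

```bash
python3 - <<'E'
from h import *
C=cam("wrist");im=r.grab_frame("wrist")[:,:,::-1].copy();s=r.sense();print(s['eef_pos'],s['tcp_rot'],s['contact_force'],s['grasp_force'])
a=r.grab_frame("side")[:,:,::-1].copy()
cv2.imwrite("pics/w4.png",np.hstack([im,cv2.resize(a[130:290,160:320],(384,384))])[:,:,:].astype(np.uint8)[:, 96:])
np.savez("pics/w4.npz",K=C[0],R=C[1],t=C[2]);cv2.imwrite("pics/w4raw.png",im)
E
```

```text
[ 435.13654706 -254.81497246  158.65628725] [ 3.14139394e+00 -1.15881969e-03  2.76198690e+00] [ 0.23986788 -0.35811457 -0.42488434] 41.55201494693756
```

View pics/w4.png

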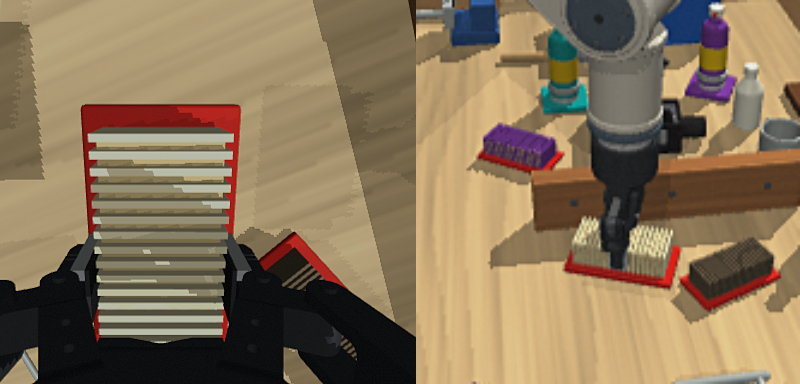

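The filter is held level and in line between the jaws, with its far frame corners at about (178,105) and (336,105). The dirty filter hasn't moved. Checking the filter's offset in the hand.

```bash
python3 - <<'E'
from h import *
d=np.load("pics/w4.npz");C=(d['K'],d['R'],d['t']);im=cv2.imread("pics/w4raw.png")
hsv=cv2.cvtColor(im,cv2.COLOR_BGR2HSV);H,S,V=[hsv[:,:,i].astype(int) for i in range(3)]
red=((H<8)|(H>172))&(S>130)&(V>60);red[130:]=0
c=biggest(red);print(c.min(0),c.max(0))
u0,u1=c[:,0].min(),c[:,0].max();v0=c[:,1].min()
a=2.762;tx=np.array([np.cos(a),np.sin(a)]);ty=np.array([np.sin(a),-np.cos(a)])
T=np.array([435.3,-254.9])
for z in(143,147,151):
  p=ray(C,[(u0,v0+1),(u1,v0+1)],z)[:,:2]-T;print(z,p@tx,p@ty,np.hypot(*(p[1]-p[0])))
E
```

```text
[177 105] [336 129]
143 [64.12303453 64.14678855] [-35.82617064  34.58412719] 70.41030184202407
147 [64.16638494 64.1895096 ] [-34.89754269  33.64722122] 68.54476780425041
151 [64.20973535 64.23223065] [-33.96891473  32.71031524] 66.67923376647678
```

Request:
{"method": "carry_out", "body": {"targets": [{"dp":[4,20,0],"yaw":-0.6},{"dp":[11,60,0],"yaw":-2},{"dp":[19,105,0],"yaw":-3.6},{"dp":[27,150,0],"yaw":-5.2},{"dp":[35,195,0],"yaw":-6.7},{"dp":[44,240,0],"yaw":-8.2},{"dp":[52,285,0],"yaw":-9.8},{"dp":[60,330,0],"yaw":-11.3},{"dp":[67,370,0],"yaw":-12.7},{"dp":[74,410,0],"yaw":-14.1},{"dp":[80,442,0],"yaw":-15.2},{"dp":[83.7,461.5,0],"yaw":-15.85}]}}

```text
clock: 11.72
eef_pos: [528.7, 205.8, 158.5]
tcp_rot: [-3.141, -0.001, 3.04]
contact_force: [-0.2, 0.2, -0.8]
opening: 0.578
grasp_force: 41.7
```

Request:
{"method": "carry_out", "body": {"targets": [{"dp":[0,0,0],"yaw":0},{"dp":[0,0,0],"yaw":0},{"dp":[0,0,12],"yaw":0},{"dp":[0,0,24],"yaw":0},{"dp":[0,0,36],"yaw":0},{"dp":[0,0,44],"yaw":0},{"dp":[0,0,50],"yaw":0},{"dp":[0,0,50],"yaw":0},{"dp":[0,0,50],"yaw":0}]}}

```text
clock: 12.85
eef_pos: [529.1, 204.7, 109.6]
tcp_rot: [3.141, 0.0, 3.039]
contact_force: [0.9, -0.7, -1.5]
opening: 0.577
grasp_force: 41.7
```

```bash
python3 - <<'E'
from h import *
C=cam("wrist");im=r.grab_frame("wrist")[:,:,::-1].copy();s=r.sense();print(s['eef_pos'],s['tcp_rot'],s['contact_force'],s['grasp_force'])
a=r.grab_frame("side")[:,:,::-1].copy()
cv2.imwrite("pics/w5.png",np.hstack([im[:,56:456],cv2.resize(a[135:215,215:300],(400,384),interpolation=cv2.INTER_CUBIC)]))
np.savez("pics/w5.npz",K=C[0],R=C[1],t=C[2]);cv2.imwrite("pics/w5raw.png",im)
E
```

```text
[529.13920859 204.7312582  109.66171668] [3.14125490e+00 6.32015348e-04 3.03875565e+00] [ 0.24397813  0.46899742 -0.85149606] 41.70219361782074
```

View pics/w5.png

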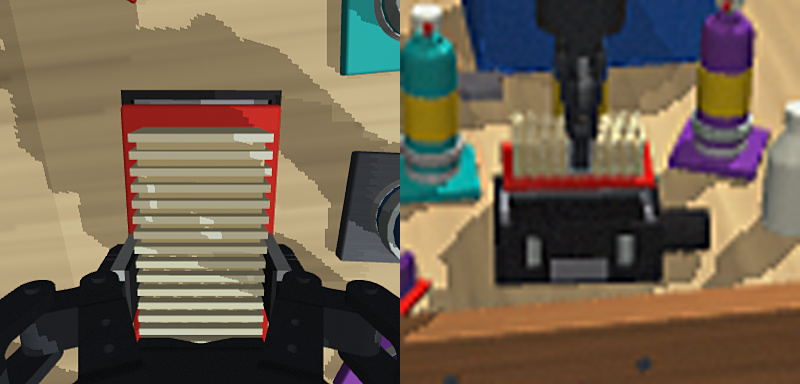

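The filter is centred and in line over the airbox, about 30 mm above the rim. Lowering the last 17 mm.

Request:
{"method": "carry_out", "body": {"targets": [{"dp":[0,0,4],"yaw":0},{"dp":[0,0,9],"yaw":0},{"dp":[0,0,13],"yaw":0},{"dp":[0,0,16],"yaw":0},{"dp":[0,0,17],"yaw":0},{"dp":[0,0,17],"yaw":0},{"dp":[0,0,17],"yaw":0},{"dp":[0,0,17],"yaw":0}]}}

```text
clock: 13.95
eef_pos: [529.0, 204.6, 92.4]
tcp_rot: [3.141, 0.0, 3.039]
contact_force: [0.5, 0.3, -0.7]
opening: 0.58
grasp_force: 41.7
```

```bash
python3 - <<'E'
from h import *
C=cam("wrist");im=r.grab_frame("wrist")[:,:,::-1].copy();s=r.sense();print(s['eef_pos'],s['tcp_rot'],s['contact_force'],s['grasp_force'])
a=r.grab_frame("side")[:,:,::-1].copy()
cv2.imwrite("pics/w6.png",np.hstack([im[:,56:456],cv2.resize(a[135:215,215:300],(400,384),interpolation=cv2.INTER_CUBIC)]))
hsv=cv2.cvtColor(im,cv2.COLOR_BGR2HSV);H,S,V=[hsv[:,:,i].astype(int) for i in range(3)]
red=((H<8)|(H>172))&(S>130)&(V>60);red[130:]=0;red[:60]=0;red[:,:150]=0;red[:,360:]=0
c=biggest(red);p=ray(C,[(c[:,0].min(),c[:,1].min()+1),(c[:,0].max(),c[:,1].min()+1)],80)
ax=np.radians(174.1);tx=np.array([np.cos(ax),np.sin(ax)]);ty=np.array([np.sin(ax),-np.cos(ax)])
q=p[:,:2]-[529.5,203.9];print("far frame corners in airbox axes (want 65, -35/35):",q@tx,q@ty)
# side view: predicted frame underside corners vs. red pixels
K,R,t=cam("side")
hs=cv2.cvtColor(a,cv2.COLOR_BGR2HSV);rm=((hs[:,:,0]<8)|(hs[:,:,0]>172))&(hs[:,:,1]>130)&(hs[:,:,2]>60);rm[:155]=0;rm[185:]=0;rm[:,:230]=0;rm[:,275:]=0
cc=np.argwhere(rm)[:,::-1];print("side red",cc.min(0),cc.max(0))
for col in (240,250,260,265): 
    v=cc[cc[:,0]==col][:,1]; print(col,v.min() if len(v) else None,v.max() if len(v) else None)
for z in(66,72,78):
    P=[[*(np.array([529.5,203.9])+sx*65*tx-35*ty),z] for sx in(1,-1)]
    print(z,cv2.projectPoints(np.array(P),cv2.Rodrigues(R)[0],t,K,None)[0].reshape(-1,2).round(1).tolist())
E
```

```text
[528.8925931  204.58591308  92.39532293] [3.14151904e+00 1.41303844e-04 3.03859553e+00] [-0.30162151  0.28268244 -0.48795556] 41.70109748840332
far frame corners in airbox axes (want 65, -35/35): [65.37501193 65.39939626] [-34.97146072  34.16475483]
side red [237 168] [268 178]
240 175 177
250 175 177
260 175 177
265 175 177
66 [[236.8, 179.9], [268.9, 179.3]]
72 [[236.8, 178.6], [268.9, 178.0]]
78 [[236.8, 177.4], [269.0, 176.8]]
```

View pics/w6.png

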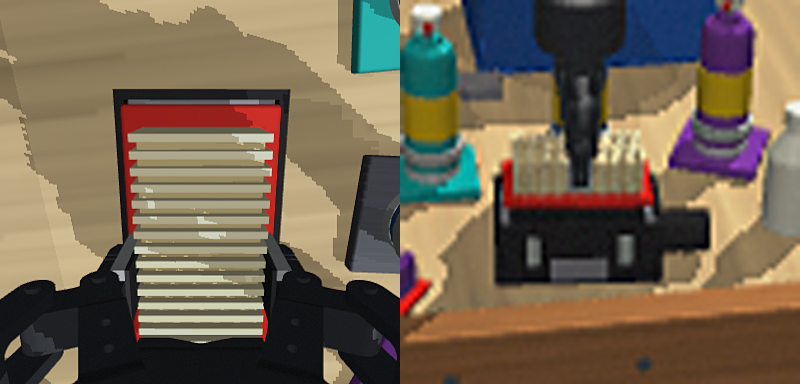

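The filter is centred to about 1 mm and level. Its underside is about 12 mm above the rim, and the side-view bottom edge at row 177–178 agrees with that. Handing in.

```bash
python3 -c "
from rig import r
print(r.sign_off())"
```

```text
the job is handed in; nothing more can be done
None
```

I pressed the nozzle cap fully down and it sprang back, then carried the clean filter over the fence; the job was handed in with it held level, centred to about 1 mm and about 12 mm above the airbox rim (sign-off gave no verdict).

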